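# Tidy the brass blanks beside the bench drill

## Robot

A 7-joint arm with a two-finger parallel gripper is mounted at the origin on the work surface. World frame = base frame: x ahead of the robot, y to its left, z up, the work surface at z = 0. Lengths are in m, angles in rad, forces in N, time in s.
With the tool pointing down it reaches from about 0.425 to 0.925 m from the base axis. Payload 6.8 kg.
Tool frame: the origin (TCP) lies midway between the tips of the shut fingers; the grasp point (between the pads) lies 19 mm behind it; z points along the fingers, y is the direction in which the jaws open and shut (so a half turn about z gives the same grasp; the last joint's range is limited). The gripper opens to 85 mm and grips with 20 to 120 N. Pads are 22 mm wide; open, the fingers measure 114 mm over their backs; the gripper's body (76 mm by 85 mm) begins 54 mm behind the grasp point. The pads swing forward as they close: fully open they stand 13 mm farther back than shut.
Start: joints at [1.064, 0.477, 0.022, 1.555, -0.011, 1.109, -0.083], TCP at [0.262, -0.622, 0.231] pointing down, gripper open.
Joint ranges: [-2.96, 2.96], [-0.34, 2.1], [-1.41, 1.46], [0.24, 2.44], [-1.37, 4.51], [0.17, 1.92], [-2.96, 2.96]. Speed limits (rad/s): [2.39, 2.39, 3.14, 3.14, 3.14, 3.14, 3.14].

## Interface

Orientations are given as a unit quaternion [w, x, y, z].
In Python, from station import readout, eyes, ticket gives the robot as it stands. The module is installed in compiled form; this text tells all that it offers.
- The arm moves only by the shell command python3 -m crank 'ROWS' [FORCE]. ROWS is JSON, a list of rows, each an object of numbers: "jaw": the opening in per cent of the stroke, from 0 (shut) to 100 (fully open); "x", "y", "z": the shift along the tool's x, y, z in mm; "ax", "ay", "az": the turn, a rotation vector about the tool's x, y, z in degrees. In form: [{"jaw": .., "x": .., "y": .., "z": .., "ax": .., "ay": .., "az": ..}, ...]. A call has 1 to 12 rows; each row shifts and turns the commanded pose from where the row before left it, along the tool's axes as they then stand; what a row does not reach is not made up. A row lasts 1/8 s, in which the tool goes at most 62.5 mm and 10.7 degrees, less where a joint would pass 70% of its speed; a pose out of reach is approached as far as the arm can. A call with a gripper value outside its range is refused whole. The fingers move at their own pace and stop on an object; FORCE is the grip in N (left out, the last holds). Time passes only in rows, so rows that do not move let the fingers close. It gives the time, the measured TCP pose, the force and the opening at its end, in the units of the state.
- readout.get_obs(): the state, without advancing time (a new reading comes with each control period).
- eyes.read_camera(name): name is "scene" or "top" or "wrist"; returns (picture, depth): 384x512x3 uint8, red, green, blue; 384x512 float32, m along the optical axis (not along the pixel's ray), 0 where there is no reading.
- eyes.calibration(name): a dict with "fx", "fy", "cx", "cy" (pixels), "R" (3x3) and "t" (3): a world point X has camera coordinates R X + t. Camera axes: x right, y down, z forward; pixel columns grow to the right and rows downward; lengths in m; the calibration is good to about 2 mm. A picture is of the moment at which its call begins: read the wrist's pose just before it. calibration takes no time and is no camera call; for the wrist camera it gives the pose at the moment of the call.
- ticket.hand_in(): hands the job in, once; it reports no verdict.
The state is a dict: "t": time; "q": joint angles; "joint_vel": joint speeds; "joint_torque": joint torques, N m; "eef_pos": TCP position; "tool_rot": TCP orientation; "contact_force": force on the tool from outside, world axes, zero at the start; "torque": the same for the moment, N m; "gripper_width": opening from 0.0 (shut) to 1.0 (fully open).
Only numpy, scipy, OpenCV 4.12 (cv2) and the standard library are available. Lean on these libraries where they do the work, as an engineer would, in place of code of your own. Each camera call takes 0.05 s, during which the arm holds its last target. There are 200 camera calls.

## Task

Clear the brass blanks off the bench: lay the large brass ring flat in the green-lined half of the tray and the small brass ring flat in the blue-lined half. Stack the two brass frames on the sloping rest, the large one flat on the board and the small one flat on top of it, each centred on the red line with its length running straight up the slope and its lower short edge against the backstop. Leave the bright and dark steel pieces lying where they are.

Things in the scene. Friction and masses are not known exactly. Their poses are not given: they have to be found in the camera images.
- big_ring: flat round brass (yellow) ring blank (washer shape), outer diameter 56 mm, hole 32 mm, 8 mm thick, about 113 g, lying flat and loose on the bench. Origin: on the ring's axis, at its underside; z is up. Goes in the green-lined half of the tray.
- small_ring: flat round brass (yellow) ring blank (washer shape), outer diameter 38 mm, hole 20 mm, 8 mm thick, about 56 g, lying flat and loose on the bench. Origin: on the ring's axis, at its underside; z is up. Goes in the blue-lined half of the tray.
- big_frame: flat rectangular brass (yellow) frame blank (buckle shape), 72 mm long (its x) by 46 mm wide (its y), 8 mm thick, with a 40 x 16 mm slot through the middle, about 180 g, lying flat and loose on the bench at any yaw. Origin: centre of its underside; z is up; a half turn about z looks the same. Goes on the sloping rest, underneath.
- small_frame: flat rectangular brass (yellow) frame blank (buckle shape), 54 mm long (its x) by 34 mm wide (its y), 8 mm thick, with a 28 x 12 mm slot through the middle, about 102 g, lying flat and loose on the bench at any yaw. Origin: centre of its underside; z is up; a half turn about z looks the same. Goes on the sloping rest, on top of the large brass frame.
- steel_ring: flat round bright steel (silvery) ring blank (washer shape), outer diameter 56 mm, hole 32 mm, 8 mm thick, about 104 g, lying flat and loose on the bench. Origin: on the ring's axis, at its underside; z is up. A look-alike that does not belong: leave it lying where it is.
- dark_ring: flat round dark steel (nearly black) ring blank (washer shape), outer diameter 38 mm, hole 20 mm, 8 mm thick, about 52 g, lying flat and loose on the bench. Origin: on the ring's axis, at its underside; z is up. A look-alike that does not belong: leave it lying where it is.
- steel_frame: flat rectangular bright steel (silvery) frame blank (buckle shape), 72 mm long (its x) by 46 mm wide (its y), 8 mm thick, with a 40 x 16 mm slot through the middle, about 165 g, lying flat and loose on the bench at any yaw. Origin: centre of its underside; z is up; a half turn about z looks the same. A look-alike that does not belong: leave it lying where it is.
- tray: shallow pale wooden tray, fixed, 244 (its x) by 124 mm (y), left or right on the bench. Rim and divider 5 mm thick, tops 10 mm above the bench; inner floor 4 mm above it. The divider at x = 0 makes two halves, 112 x 114 mm inside: green-lined, centre at x = +58.5 mm, and blue-lined, at x = -58.5 mm (y = 0). Origin: centre of its underside at bench level; x within 0.3 rad of world x, z up.
- deck: white board, 110 (x) by 140 mm (y), of a fixed dark rest, with a red line up its middle, sides open. Origin: middle of the line where board face meets backstop, 14 mm above bench. x runs up the slope (0.26 rad, rising away from the robot), y along the backstop, z is the board's normal. Dark backstop on the robot's side, 8 mm thick, 22 mm high along z. Blanks do not slide by themselves.

How it is judged:
By the outcome, as a careful person would: the job done as asked, in the order asked, and still so for the second after the job is handed in, with the robot touching nothing.
It also fails if it takes over 96 s, if anything falls off the work surface, if the arm or the gripper's body presses on something with over 40 N, if the wrist force passes 120 N, or if a joint passes its speed limit or range.

## Working session

There is one attempt and no reset: what is moved stays moved. The work goes in short steps, Python scripts to look and compute and a shell command to move; the robot and the scene stay as the last step left them, time stands still between calls to the robot, and variables do not carry over. Pictures are saved under pics/ and viewed, about 12 in all and at most 16, crops included, and the job is handed in when it is done.

```bash
mkdir -p pics; python3 - <<'E'
from station import readout, eyes
import cv2, numpy as np
print(readout.get_obs())
for n in ("top","scene"):
    p,d=eyes.read_camera(n); c=eyes.calibration(n); print(n,{k:np.round(v,4).tolist() for k,v in c.items()})
    cv2.imwrite(f"pics/{n}0.png",p[:,:,::-1]); np.savez(f"{n}0.npz",p=p,d=d,**c)
E
```

```text
{'t': 0.0, 'q': array([ 1.06386195,  0.47783727,  0.02235031,  1.55645514, -0.01148802,
        1.1093373 , -0.08310377]), 'joint_vel': array([ 1.13392617e-03,  2.77736939e-04, -2.40980056e-03,  3.86229684e-05,
       -3.43865668e-04, -1.72824102e-03,  1.63475292e-05]), 'joint_torque': array([-9.59926329e-04, -5.96458876e+01,  1.60729095e+00, -2.81206173e+01,
        1.23555015e-02,  9.43624880e-03,  3.66194934e-05]), 'eef_pos': array([ 0.26187174, -0.62147164,  0.23029947]), 'tool_rot': array([-9.16396599e-04,  9.80180391e-01,  1.98104745e-01, -2.66412522e-04]), 'contact_force': array([0.26349008, 0.32256726, 0.47176924]), 'torque': array([ 0.03031862, -0.01391011, -0.0235447 ]), 'gripper_width': 1.0000410162473257}
top {'fx': 430.7771, 'fy': 430.7771, 'cx': 247.8345, 'cy': 200.315, 'R': [[-0.0205, -0.9997, 0.0156], [-0.9886, 0.0179, -0.1497], [0.1493, -0.0185, -0.9886]], 't': [0.0023, 0.5582, 1.0593]}
scene {'fx': 351.9785, 'fy': 351.9785, 'cx': 254.3207, 'cy': 186.8291, 'R': [[-0.359, 0.9332, 0.0125], [0.6298, 0.2521, -0.7347], [-0.6888, -0.2559, -0.6783]], 't': [0.2048, -0.2984, 1.1967]}
```

View pics/top0.png

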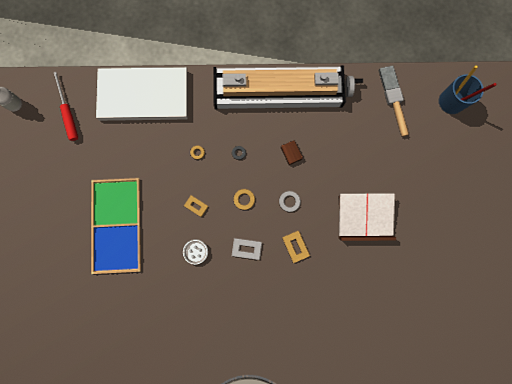

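View pics/scene0.png

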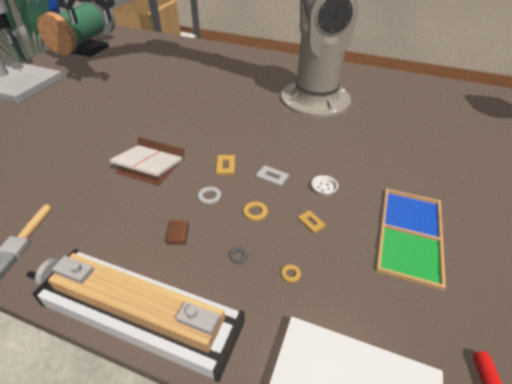

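The top view shows these pieces:
- **Brass:** big ring at (244,199), small ring at (197,152), small frame at (196,206) and big frame at (296,247).
- **Steel:** ring at (290,202), dark ring at (239,153) and frame at (247,249).
- **Tray:** on the left, green half at (117,203) and blue half at (116,249).
- **Rest:** at (367,215), with the backstop on the lower side facing the robot.

The scene view agrees.

```bash
cat > h.py <<'E'
import numpy as np, cv2
from scipy.spatial.transform import Rotation as Ro
from station import readout, eyes
def rays(c,uv,z):
    """pixels -> world points on plane z"""
    uv=np.atleast_2d(uv).astype(float); R,t=np.array(c['R']),np.array(c['t'])
    d=np.c_[(uv[:,0]-c['cx'])/c['fx'],(uv[:,1]-c['cy'])/c['fy'],np.ones(len(uv))]@R
    o=-R.T@t; return o+d*((z-o[2])/d[:,2])[:,None]
def cloud(c,d,m):
    v,u=np.nonzero(m&(d>0)); Z=d[v,u]
    X=np.c_[(u-c['cx'])/c['fx']*Z,(v-c['cy'])/c['fy']*Z,Z]
    return (X-np.array(c['t']))@np.array(c['R'])
def masks(p):
    h,s,v=[x.astype(int) for x in cv2.split(cv2.cvtColor(np.ascontiguousarray(p),cv2.COLOR_RGB2HSV))]
    return dict(brass=(h>12)&(h<30)&(s>130)&(v>90),green=(h>45)&(h<75)&(s>150),blue=(h>105)&(h<130)&(s>150)&(v>100),
      white=(s<50)&(v>170),red=((h<8)|(h>172))&(s>110)&(v>130))
def blobs(m,lo=60,hi=1e9):
    n,l,st,ce=cv2.connectedComponentsWithStats(m.astype(np.uint8),connectivity=8)
    return [(l==i) for i in range(1,n) if lo<=st[i,4]<=hi]
def rect(c,m,z):
    """outer contour of mask on plane z -> min-area rect (cx,cy,(long,short) mm,yaw of long axis deg)"""
    k=max(cv2.findContours(m.astype(np.uint8),cv2.RETR_EXTERNAL,cv2.CHAIN_APPROX_NONE)[0],key=cv2.contourArea).reshape(-1,2)
    (x,y),(a,b),_=r=cv2.minAreaRect((rays(c,k,z)[:,:2]*1000).astype(np.float32))
    q=cv2.boxPoints(r); e=max(q[1]-q[0],q[2]-q[1],key=np.linalg.norm)
    return np.round([x,y,max(a,b),min(a,b),np.degrees(np.arctan2(e[1],e[0]))],1)
def go(pos_mm,yaw,tilt=0,half=True):
    """tool shift/turn to TCP pos (mm) with tool z down (tilted by 'tilt' rad about world y), tool y along yaw (deg)"""
    o=readout.get_obs(); R0=Ro.from_quat(np.roll(o['tool_rot'],-1)); a=np.radians(yaw)
    best=None
    for k in (0,np.pi) if half else (0,):
        y=np.array([np.cos(a+k),np.sin(a+k),0]); z=np.array([0,0,-1.]); T=Ro.from_matrix(np.c_[np.cross(y,z),y,z])
        T=Ro.from_euler('y',tilt)*T if np.isscalar(tilt) else tilt*T
        rv=(R0.inv()*T).as_rotvec(degrees=True)
        if best is None or np.linalg.norm(rv)<np.linalg.norm(best[0]): best=(rv,T)
    rv,T=best; d=np.array(pos_mm)-o['eef_pos']*1000
    print('t %.2f tcp'%o['t'],np.round(o['eef_pos']*1000,1),'q7 %.2f'%o['q'][6],'w %.3f'%o['gripper_width'])
    print(' turn',np.round(rv,2),'| shift before turn',np.round(R0.inv().apply(d),1),'| after turn',np.round(T.inv().apply(d),1))
E
python3 - <<'E'
from h import *
for n in ("top","scene"):
    f=np.load(f"{n}0.npz"); M=masks(f['p']); print(n)
    for k,z in (("brass",8),("green",4),("blue",4)):
        for m in blobs(M[k],60 if k=='brass' else 500): 
            v,u=np.nonzero(m); print(k,len(u),(int(u.mean()),int(v.mean())),rect(f,m,z/1000), np.round(np.mean(cloud(f,f['d'],m),0)*1000,1))
    for k in('white','red'):
        for m in blobs(M[k],25): 
            v,u=np.nonzero(m); P=cloud(f,f['d'],m)*1000; c=P.mean(0); w=np.linalg.svd(P-c,full_matrices=False)[2]
            print(k,len(u),(int(u.mean()),int(v.mean())),np.round(c,1),'n',np.round(w[2],3),'dir',np.round(w[0],3))
E
```

```text
top
brass 92 (467, 77) [ 893.2 -622.   103.4    8.8  -39.4] [ 856.3 -573.3   99.8]
brass 63 (287, 70) [ 925.9 -125.   171.8    0.    89.3] [ 898.9 -117.8   65. ]
brass 111 (197, 151) [696.6 124.4  35.   34.3  43.7] [696.9 124.3   7.2]
brass 242 (243, 198) [567.1   1.   53.4  52.8  -1. ] [567.2   1.4   7.3]
brass 231 (195, 205) [551.7 128.5  54.5  34.5  56.3] [551.8 128.5   7.3]
brass 80 (101, 258) [420.2 373.  145.3  69.6  41. ] [418.  371.3   5.7]
brass 435 (295, 246) [ 439.9 -130.7   72.2   47.7   22.2] [ 439.7 -130.8    7. ]
green 1719 (114, 202) [564.2 340.4 110.  108.1 -88.2] [563.8 341.    3.9]
blue 1797 (115, 247) [447.  335.2 110.3 107.7   2. ] [446.5 336.    3.9]
white 55 (123, 58) [1350.4  538.3 -748.8] n [0.089 0.128 0.988] dir [-0.349  0.933 -0.089]
white 125 (212, 57) [1349.1  129.1 -749.9] n [-0.04  -0.013 -0.999] dir [-0.039  0.999 -0.011]
white 27 (255, 60) [1332.2  -71.6 -748.9] n [-0.749  0.124 -0.651] dir [-0.215  0.884  0.416]
white 4393 (140, 92) [860.1 272.8  25.1] n [0.002 0.    1.   ] dir [-0.009 -1.     0.   ]
white 274 (276, 68) [919.1 -93.6  33. ] n [0.854 
[... 2484 characters left out ...]
0. ] n [ 0.053 -0.055  0.997] dir [0.021 0.998 0.054]
white 100 (41, 269) [ 879.7 -293.    45.5] n [-0.398  0.054 -0.916] dir [ 0.917  0.005 -0.398]
white 2368 (132, 332) [914.8 -80.4  33.8] n [0.855 0.003 0.518] dir [ 0.002  1.    -0.01 ]
white 668 (197, 316) [871.8  22.5  80.1] n [0.066 0.066 0.996] dir [ 0.065 -0.996  0.062]
white 5641 (51, 359) [ 863.4 -669.7 -748.5] n [-0.001  0.001 -1.   ] dir [ 0.09  -0.996 -0.001]
white 6970 (342, 360) [830.4 245.2  26.5] n [ 0.021  0.005 -1.   ] dir [ 0.236 -0.972  0.   ]
white 318 (220, 336) [870.3  58.4  36.8] n [ 0.004 -0.036 -0.999] dir [ 1.    -0.004  0.004]
red 488 (488, 367) [759.7 457.1  24.7] n [ 0.151 -0.405 -0.902] dir [0.98  0.183 0.082]
```

```bash
python3 -c "
from h import *
go([567,1,160],0); go([567,1,160],90)"
```

```text
t 0.10 tcp [ 261.9 -621.5  230.4] q7 -0.08 w 1.003
 turn [-9.000e-02 -5.000e-02 -6.714e+01] | shift before turn [ 522.9 -455.    71.1] | after turn [622.5 305.1  70.4]
t 0.10 tcp [ 261.9 -621.5  230.4] q7 -0.08 w 1.003
 turn [-0.09  0.03 22.86] | shift before turn [ 522.9 -455.    71.1] | after turn [ 305.1 -622.5   70.4]
```

```bash
python3 -m crank '[{"x":43.6,"y":-37.9},{"x":43.6,"y":-37.9},{"x":43.6,"y":-37.9},{"x":43.6,"y":-37.9},{"x":43.6,"y":-37.9},{"x":43.6,"y":-37.9},{"x":43.6,"y":-37.9},{"x":43.6,"y":-37.9},{"x":43.6,"y":-37.9},{"x":43.6,"y":-37.9},{"x":43.6,"y":-37.9},{"x":43.6,"y":-37.9}]' 30
python3 -m crank '[{"az":7.6,"z":24},{"az":7.6,"z":24},{"az":7.6,"z":22},{}]'
python3 - <<'E'
from h import *
go([567,1,160],90)
p,d=eyes.read_camera('wrist'); c=eyes.calibration('wrist'); print(np.round(c['R'],3).tolist(),-np.array(c['R']).T@c['t'])
cv2.imwrite('pics/w1.png',p[:,:,::-1])
for m in blobs(masks(p)['brass'],800): print(m.sum(),rect(c,m,.008))
E
```

```text
t 0.10 tcp [ 261.9 -621.5  230.4] q7 -0.08 w 1.003
 turn [-0.09  0.03 22.86] | shift before turn [ 522.9 -455.    71.1] | after turn [ 305.1 -622.5   70.4]
[[0.387, -0.922, -0.001], [-0.884, -0.371, 0.285], [-0.264, -0.11, -0.958]] [ 0.3287179  -0.59288437  0.37254614]schema error: expected keys jaw, x, y, z, ax, ay, az
schema error: expected keys jaw, x, y, z, ax, ay, az
```

View pics/w1.png

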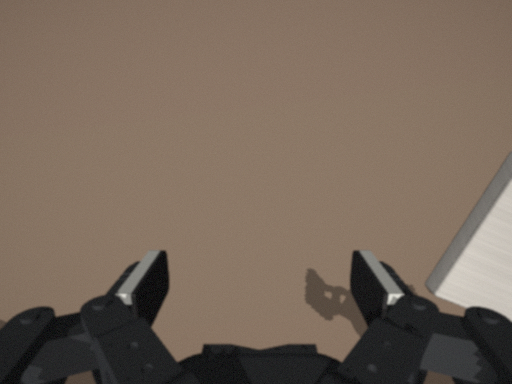

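The picture shows only bare bench with the open fingers at (145,280) and (380,285). The rows were refused because every key must be present, so I'll send them in full.

```bash
python3 -m crank '[{"jaw":100,"x":43.6,"y":-37.9,"z":0,"ax":0,"ay":0,"az":0},{"jaw":100,"x":43.6,"y":-37.9,"z":0,"ax":0,"ay":0,"az":0},{"jaw":100,"x":43.6,"y":-37.9,"z":0,"ax":0,"ay":0,"az":0},{"jaw":100,"x":43.6,"y":-37.9,"z":0,"ax":0,"ay":0,"az":0},{"jaw":100,"x":43.6,"y":-37.9,"z":0,"ax":0,"ay":0,"az":0},{"jaw":100,"x":43.6,"y":-37.9,"z":0,"ax":0,"ay":0,"az":0},{"jaw":100,"x":43.6,"y":-37.9,"z":0,"ax":0,"ay":0,"az":0},{"jaw":100,"x":43.6,"y":-37.9,"z":0,"ax":0,"ay":0,"az":0},{"jaw":100,"x":43.6,"y":-37.9,"z":0,"ax":0,"ay":0,"az":0},{"jaw":100,"x":43.6,"y":-37.9,"z":0,"ax":0,"ay":0,"az":0},{"jaw":100,"x":43.6,"y":-37.9,"z":0,"ax":0,"ay":0,"az":0},{"jaw":100,"x":43.6,"y":-37.9,"z":0,"ax":0,"ay":0,"az":0}]' 30
python3 -m crank '[{"jaw":100,"x":0,"y":0,"z":23,"ax":0,"ay":0,"az":7.6},{"jaw":100,"x":0,"y":0,"z":23,"ax":0,"ay":0,"az":7.6},{"jaw":100,"x":0,"y":0,"z":23,"ax":0,"ay":0,"az":7.6},{"jaw":100,"x":0,"y":0,"z":0,"ax":0,"ay":0,"az":0}]'
python3 - <<'E'
from h import *
go([567,1,160],90)
p,d=eyes.read_camera('wrist'); c=eyes.calibration('wrist'); print(np.round(c['R'],3).tolist(),-np.array(c['R']).T@c['t'])
cv2.imwrite('pics/w2.png',p[:,:,::-1])
for m in blobs(masks(p)['brass'],800): print(m.sum(),rect(c,m,.008))
E
```

```text
t: 1.65
eef_pos: [0.5682, 0.0018, 0.2312]
tool_rot: [0.0, 0.98, 0.198, -0.0]
contact_force: [0.9, -0.5, 0.2]
gripper_width: 1.0
t: 2.15
eef_pos: [0.5661, 0.0002, 0.1605]
tool_rot: [0.0, 1.0, 0.001, -0.002]
contact_force: [0.3, 0.1, -0.6]
gripper_width: 1.001
t 2.15 tcp [5.661e+02 2.000e-01 1.605e+02] q7 -1.78 w 1.001
 turn [0.03 0.24 0.13] | shift before turn [ 0.9 -0.8  0.5] | after turn [ 0.9 -0.8  0.5]
[[0.003, -1.0, 0.0], [-0.958, -0.002, 0.287], [-0.287, -0.001, -0.958]] [0.63980945 0.00123096 0.30377468]
1291 [697.  123.2  37.8  37.1  83.8]
1713 [ 5.676e+02  1.000e-01  5.530e+01  5.460e+01 -8.990e+01]
1688 [552.5 127.1  55.4  36.7  56.4]
```

View pics/w2.png

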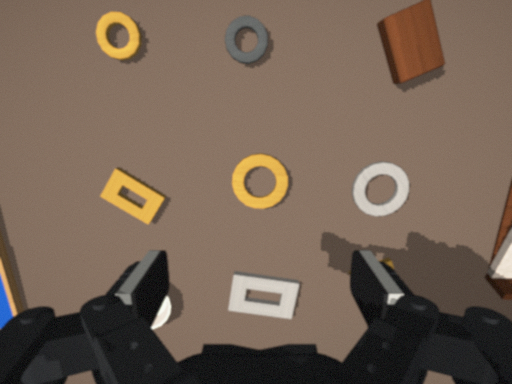

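The wrist view agrees: big ring at (260,182), which is (567.5, 0.3) mm, with the fingers at (145,280) and (380,285) straddling it. Descending with a partly closed jaw.

```bash
python3 -m crank '[{"jaw":76,"x":1.3,"y":0,"z":52,"ax":0,"ay":0.2,"az":0.1},{"jaw":76,"x":0,"y":0,"z":52,"ax":0,"ay":0,"az":0},{"jaw":76,"x":0,"y":0,"z":40,"ax":0,"ay":0,"az":0},{"jaw":76,"x":0,"y":0,"z":12,"ax":0,"ay":0,"az":0},{"jaw":76,"x":0,"y":0,"z":0,"ax":0,"ay":0,"az":0}]'
python3 -m crank '[{"jaw":76,"x":0,"y":0,"z":2,"ax":0,"ay":0,"az":0},{"jaw":76,"x":0,"y":0,"z":2,"ax":0,"ay":0,"az":0},{"jaw":76,"x":0,"y":0,"z":0,"ax":0,"ay":0,"az":0}]'
python3 -m crank '[{"jaw":76,"x":0,"y":0,"z":1.5,"ax":0,"ay":0,"az":0},{"jaw":76,"x":0,"y":0,"z":0,"ax":0,"ay":0,"az":0}]'
```

```text
t: 2.82
eef_pos: [0.57, 0.0003, 0.007]
tool_rot: [-0.0, 1.0, 0.0, 0.002]
contact_force: [-0.1, 0.1, -0.7]
gripper_width: 0.763
t: 3.2
eef_pos: [0.5697, 0.0002, 0.003]
tool_rot: [0.0, 1.0, -0.0, 0.002]
contact_force: [0.6, -0.3, 0.8]
gripper_width: 0.756
t: 3.45
eef_pos: [0.5693, 0.0002, 0.0008]
tool_rot: [0.0, 1.0, -0.0, 0.002]
contact_force: [0.3, 0.0, -0.5]
gripper_width: 0.76
```

```bash
python3 -m crank '[{"jaw":76,"x":-2,"y":0,"z":1.5,"ax":0,"ay":0,"az":0},{"jaw":76,"x":0,"y":0,"z":0,"ax":0,"ay":0,"az":0}]'
python3 -m crank '[{"jaw":76,"x":0,"y":0,"z":1.5,"ax":0,"ay":0,"az":0},{"jaw":76,"x":0,"y":0,"z":0,"ax":0,"ay":0,"az":0}]'
python3 -c "
from h import *
go([567.5,.3,0],90)"
```

```text
t: 3.7
eef_pos: [0.5669, 0.0002, -0.0009]
tool_rot: [0.0, 1.0, -0.0, 0.001]
contact_force: [-0.1, 0.4, 0.2]
gripper_width: 0.759
t: 3.95
eef_pos: [0.5673, 0.0002, -0.0023]
tool_rot: [0.0, 1.0, -0.0, 0.002]
contact_force: [-0.7, -0.1, 0.4]
gripper_width: 0.758
t 3.95 tcp [ 5.673e+02  2.000e-01 -2.300e+00] q7 -1.86 w 0.758
 turn [ 0.   -0.19 -0.05] | shift before turn [ 0.2 -0.1 -2.3] | after turn [ 0.2 -0.1 -2.3]
```

```bash
python3 -m crank '[{"jaw":76,"x":0,"y":0,"z":1.5,"ax":0,"ay":-0.2,"az":0},{"jaw":76,"x":0,"y":0,"z":0,"ax":0,"ay":0,"az":0}]'
python3 -m crank '[{"jaw":40,"x":0,"y":0,"z":0,"ax":0,"ay":0,"az":0},{"jaw":40,"x":0,"y":0,"z":0,"ax":0,"ay":0,"az":0},{"jaw":40,"x":0,"y":0,"z":0,"ax":0,"ay":0,"az":0},{"jaw":40,"x":0,"y":0,"z":0,"ax":0,"ay":0,"az":0}]' 40
```

```text
t: 4.2
eef_pos: [0.5674, 0.0002, -0.0038]
tool_rot: [0.0, 1.0, -0.0, -0.0]
contact_force: [0.1, 1.2, -0.5]
gripper_width: 0.757
t: 4.7
eef_pos: [0.5674, 0.0001, -0.0031]
tool_rot: [0.0, 1.0, -0.0, 0.0]
contact_force: [-1.8, -0.5, 4.9]
gripper_width: 0.633
```

```bash
python3 -m crank '[{"jaw":40,"x":0,"y":0,"z":-20,"ax":0,"ay":0,"az":0},{"jaw":40,"x":0,"y":0,"z":-40,"ax":0,"ay":0,"az":0},{"jaw":40,"x":0,"y":-10,"z":-20,"ax":0,"ay":0,"az":0},{"jaw":40,"x":0,"y":-55,"z":0,"ax":0,"ay":0,"az":0},{"jaw":40,"x":0,"y":-55,"z":0,"ax":0,"ay":0,"az":0},{"jaw":40,"x":0,"y":-55,"z":0,"ax":0,"ay":0,"az":0},{"jaw":40,"x":0,"y":-55,"z":0,"ax":0,"ay":0,"az":0},{"jaw":40,"x":0,"y":-55,"z":0,"ax":0,"ay":0,"az":0},{"jaw":40,"x":0,"y":-50,"z":0,"ax":0,"ay":0,"az":0},{"jaw":40,"x":0,"y":0,"z":0,"ax":0,"ay":0,"az":0}]'
python3 - <<'E'
from h import *
go([564,340,1.5],92)
p,d=eyes.read_camera('wrist'); c=eyes.calibration('wrist')
cv2.imwrite('pics/w3.png',p[:,:,::-1])
M=masks(p)
for k in('green','blue'):
  for m in blobs(M[k],800): print(k,m.sum(),rect(c,m,.004))
E
```

```text
t: 5.95
eef_pos: [0.5657, 0.3421, 0.0777]
tool_rot: [-0.002, 1.0, 0.003, 0.0]
contact_force: [0.7, -0.9, -0.7]
gripper_width: 0.632
t 5.95 tcp [565.7 342.1  77.7] q7 -2.34 w 0.632
 turn [-0.27 -0.02 -1.62] | shift before turn [-1.7  2.4 76.2] | after turn [-1.8  2.  76.2]
green 13592 [574.3 334.1 112.3  88.1 -88.5]
green 2180 [526.2 339.1  48.1  35.6 -88.4]
blue 5064 [466.4 334.6 105.7  61.9 -88.6]
```

View pics/w3.png

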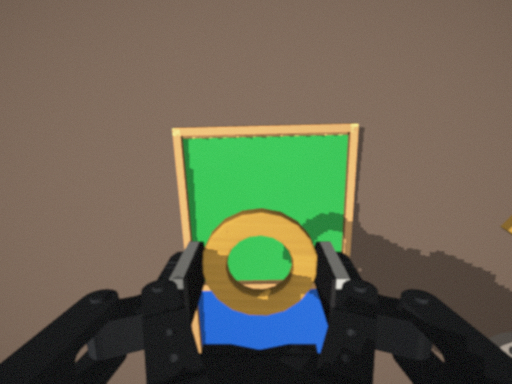

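The ring sits level between the pads at (260,262), over the green half, with the far rim at (265,130). Lowering and releasing.

```bash
python3 -m crank '[{"jaw":40,"x":-1.5,"y":3,"z":35,"ax":-0.3,"ay":0,"az":-1.6},{"jaw":40,"x":0,"y":0,"z":28,"ax":0,"ay":0,"az":0},{"jaw":40,"x":0,"y":0,"z":9,"ax":0,"ay":0,"az":0},{"jaw":40,"x":0,"y":0,"z":3.7,"ax":0,"ay":0,"az":0},{"jaw":40,"x":0,"y":0,"z":0,"ax":0,"ay":0,"az":0},{"jaw":40,"x":0,"y":0,"z":0,"ax":0,"ay":0,"az":0}]'
python3 -m crank '[{"jaw":72,"x":0,"y":0,"z":0,"ax":0,"ay":0,"az":0},{"jaw":72,"x":0,"y":0,"z":0,"ax":0,"ay":0,"az":0},{"jaw":74,"x":0,"y":0,"z":0,"ax":0,"ay":0,"az":0},{"jaw":74,"x":0,"y":0,"z":-20,"ax":0,"ay":0,"az":0},{"jaw":76,"x":0,"y":0,"z":-60,"ax":0,"ay":0,"az":0},{"jaw":76,"x":0,"y":0,"z":0,"ax":0,"ay":0,"az":0}]'
python3 -c "
from h import *
go([697,123.8,60],90); go([697,123.8,60],0)"
```

```text
t: 6.75
eef_pos: [0.5669, 0.3325, 0.0017]
tool_rot: [0.002, 1.0, 0.013, 0.001]
contact_force: [0.1, 0.9, -1.4]
gripper_width: 0.634
t: 7.5
eef_pos: [0.5697, 0.3351, 0.0873]
tool_rot: [-0.0, 1.0, 0.013, 0.005]
contact_force: [0.3, 0.6, -0.9]
gripper_width: 0.759
t 7.50 tcp [569.7 335.1  87.3] q7 -2.32 w 0.759
 turn [-0.05 -0.52  1.54] | shift before turn [121.4 214.6  28.2] | after turn [127.3 211.3  27.3]
t 7.50 tcp [569.7 335.1  87.3] q7 -2.32 w 0.759
 turn [  0.37  -0.44 -88.46] | shift before turn [121.4 214.6  28.2] | after turn [-211.3  127.3   27.3]
```

```bash
python3 -m crank '[{"jaw":60,"x":25,"y":43,"z":0,"ax":0,"ay":-0.5,"az":1.5},{"jaw":60,"x":25.5,"y":42.2,"z":0,"ax":0,"ay":0,"az":0},{"jaw":60,"x":25.5,"y":42.2,"z":0,"ax":0,"ay":0,"az":0},{"jaw":60,"x":25.5,"y":42.2,"z":0,"ax":0,"ay":0,"az":0},{"jaw":60,"x":25.5,"y":42.2,"z":0,"ax":0,"ay":0,"az":0},{"jaw":60,"x":0,"y":0,"z":0,"ax":0,"ay":0,"az":0},{"jaw":60,"x":0,"y":0,"z":0,"ax":0,"ay":0,"az":0}]'
python3 - <<'E'
from h import *
go([697,123.8,-3],90)
p,d=eyes.read_camera('wrist'); c=eyes.calibration('wrist')
cv2.imwrite('pics/w4.png',p[:,:,::-1])
for m in blobs(masks(p)['brass'],800): print(m.sum(),rect(c,m,.008))
E
```

```text
t: 8.38
eef_pos: [0.6941, 0.122, 0.081]
tool_rot: [0.002, 1.0, 0.0, -0.004]
contact_force: [0.8, 0.1, 0.3]
gripper_width: 0.598
t 8.38 tcp [694.1 122.   81. ] q7 -1.96 w 0.598
 turn [0.26 0.52 0.05] | shift before turn [ 3.7 -2.2 84. ] | after turn [ 2.9 -1.8 84. ]
1506 [696.5 124.4  37.7  36.6  -1.4]
```

```bash
python3 -m crank '[{"jaw":60,"x":2.6,"y":-2,"z":45,"ax":0,"ay":0.3,"az":0},{"jaw":60,"x":0,"y":0,"z":30,"ax":0,"ay":0,"az":0},{"jaw":60,"x":0,"y":0,"z":6,"ax":0,"ay":0,"az":0},{"jaw":60,"x":0,"y":0,"z":0,"ax":0,"ay":0,"az":0},{"jaw":60,"x":0,"y":0,"z":0,"ax":0,"ay":0,"az":0}]'
python3 -c "
from h import *
go([696.8,124,-1],90)"
```

```text
t: 9.05
eef_pos: [0.6977, 0.1238, 0.0016]
tool_rot: [0.002, 1.0, 0.001, -0.0]
contact_force: [-0.4, 0.0, 0.4]
gripper_width: 0.598
t 9.05 tcp [697.7 123.8   1.6] q7 -1.98 w 0.598
 turn [0.26 0.05 0.07] | shift before turn [-0.9 -0.3  2.6] | after turn [-0.9 -0.2  2.6]
```

```bash
python3 -m crank '[{"jaw":60,"x":-0.9,"y":0,"z":2.5,"ax":0.2,"ay":0,"az":0},{"jaw":60,"x":0,"y":0,"z":0,"ax":0,"ay":0,"az":0},{"jaw":20,"x":0,"y":0,"z":0,"ax":0,"ay":0,"az":0},{"jaw":20,"x":0,"y":0,"z":0,"ax":0,"ay":0,"az":0},{"jaw":20,"x":0,"y":0,"z":0,"ax":0,"ay":0,"az":0},{"jaw":20,"x":0,"y":0,"z":0,"ax":0,"ay":0,"az":0}]' 40
python3 -m crank '[{"jaw":20,"x":0,"y":0,"z":-20,"ax":0,"ay":0,"az":0},{"jaw":20,"x":0,"y":0,"z":-50,"ax":0,"ay":0,"az":0},{"jaw":20,"x":0,"y":0,"z":0,"ax":0,"ay":0,"az":0}]'
python3 -c "
from h import *
go([447,335.5,80],92.3)"
```

```text
t: 9.8
eef_pos: [0.697, 0.1242, -0.0007]
tool_rot: [0.0, 1.0, 0.001, -0.0]
contact_force: [-0.9, 0.1, 8.9]
gripper_width: 0.415
t: 10.18
eef_pos: [0.6994, 0.1238, 0.0731]
tool_rot: [-0.0, 1.0, 0.0, 0.003]
contact_force: [0.1, 1.2, -0.9]
gripper_width: 0.418
t 10.18 tcp [699.4 123.8  73.1] q7 -1.97 w 0.418
 turn [-0.   -0.31 -2.28] | shift before turn [-252.3 -211.8   -8.2] | after turn [-243.7 -221.7   -6.9]
```

```bash
python3 -m crank '[{"jaw":20,"x":-40,"y":-36,"z":-3,"ax":0,"ay":-0.3,"az":-2.3},{"jaw":20,"x":-40.7,"y":-37,"z":-3,"ax":0,"ay":0,"az":0},{"jaw":20,"x":-40.7,"y":-37,"z":0,"ax":0,"ay":0,"az":0},{"jaw":20,"x":-40.7,"y":-37,"z":0,"ax":0,"ay":0,"az":0},{"jaw":20,"x":-40.7,"y":-37,"z":0,"ax":0,"ay":0,"az":0},{"jaw":20,"x":-40.7,"y":-37,"z":0,"ax":0,"ay":0,"az":0},{"jaw":20,"x":0,"y":0,"z":0,"ax":0,"ay":0,"az":0},{"jaw":20,"x":0,"y":0,"z":0,"ax":0,"ay":0,"az":0}]'
python3 - <<'E'
from h import *
go([447,335.5,4],92.3)
p,d=eyes.read_camera('wrist'); c=eyes.calibration('wrist')
cv2.imwrite('pics/w5.png',p[:,:,::-1])
E
```

```text
t: 11.18
eef_pos: [0.4453, 0.3351, 0.075]
tool_rot: [0.001, 1.0, 0.021, -0.004]
contact_force: [0.7, -1.2, -0.1]
gripper_width: 0.418
t 11.18 tcp [445.3 335.1  75. ] q7 -2.45 w 0.418
 turn [0.13 0.48 0.05] | shift before turn [ 2.3 -0.5 70.9] | after turn [ 1.7 -0.4 71. ]
```

View pics/w5.png

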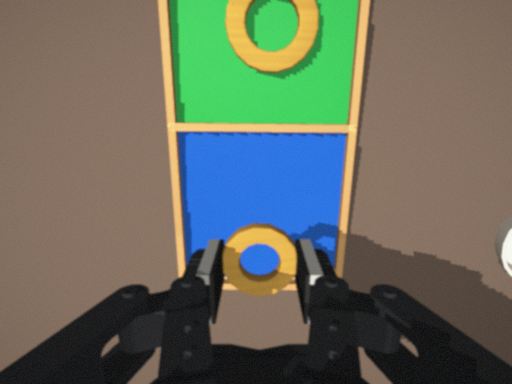

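The big ring lies flat inside the green half at (272,25). The small ring is held level at (260,260) over the blue half. Placing it.

```bash
python3 -m crank '[{"jaw":20,"x":2,"y":0,"z":35,"ax":0,"ay":0.3,"az":0},{"jaw":20,"x":0,"y":0,"z":25,"ax":0,"ay":0,"az":0},{"jaw":20,"x":0,"y":0,"z":8,"ax":0,"ay":0,"az":0},{"jaw":20,"x":0,"y":0,"z":2,"ax":0,"ay":0,"az":0},{"jaw":20,"x":0,"y":0,"z":0,"ax":0,"ay":0,"az":0},{"jaw":20,"x":0,"y":0,"z":0,"ax":0,"ay":0,"az":0}]'
python3 -m crank '[{"jaw":52,"x":0,"y":0,"z":0,"ax":0,"ay":0,"az":0},{"jaw":52,"x":0,"y":0,"z":0,"ax":0,"ay":0,"az":0},{"jaw":54,"x":0,"y":0,"z":0,"ax":0,"ay":0,"az":0},{"jaw":54,"x":0,"y":0,"z":-20,"ax":0,"ay":0,"az":0},{"jaw":60,"x":0,"y":0,"z":-50,"ax":0,"ay":0,"az":0},{"jaw":60,"x":0,"y":0,"z":-50,"ax":0,"ay":0,"az":0},{"jaw":60,"x":0,"y":0,"z":0,"ax":0,"ay":0,"az":0}]'
python3 -c "
from h import *
go([440.5,-131,110],112.5)"
```

```text
t: 11.98
eef_pos: [0.4472, 0.3359, 0.0057]
tool_rot: [0.0, 1.0, 0.02, -0.001]
contact_force: [-0.6, 0.5, -0.7]
gripper_width: 0.413
t: 12.85
eef_pos: [0.4492, 0.3378, 0.129]
tool_rot: [-0.002, 1.0, 0.02, 0.001]
contact_force: [-1.2, 0.3, 0.1]
gripper_width: 0.598
t 12.85 tcp [449.2 337.8 129. ] q7 -2.43 w 0.598
 turn [ -0.16  -0.2  -20.17] | shift before turn [-27.8 468.1  17.3] | after turn [-187.4  429.8   19. ]
```

```bash
python3 -m crank '[{"jaw":72,"x":0,"y":0,"z":0,"ax":0,"ay":0,"az":-10.1},{"jaw":72,"x":0,"y":0,"z":0,"ax":0,"ay":0,"az":-10.1},{"jaw":72,"x":-20.8,"y":47.7,"z":2,"ax":0,"ay":0,"az":0},{"jaw":72,"x":-20.8,"y":47.7,"z":2,"ax":0,"ay":0,"az":0},{"jaw":72,"x":-20.8,"y":47.7,"z":2,"ax":0,"ay":0,"az":0},{"jaw":72,"x":-20.8,"y":47.7,"z":2,"ax":0,"ay":0,"az":0},{"jaw":72,"x":-20.8,"y":47.7,"z":2,"ax":0,"ay":0,"az":0},{"jaw":72,"x":-20.8,"y":47.7,"z":2,"ax":0,"ay":0,"az":0},{"jaw":72,"x":-20.8,"y":47.7,"z":2,"ax":0,"ay":0,"az":0},{"jaw":72,"x":-20.8,"y":47.7,"z":2,"ax":0,"ay":0,"az":0},{"jaw":72,"x":-20.8,"y":47.7,"z":2,"ax":0,"ay":0,"az":0},{"jaw":72,"x":0,"y":0,"z":0,"ax":0,"ay":0,"az":0}]'
python3 - <<'E'
from h import *
go([440.5,-131,110],112.5)
p,d=eyes.read_camera('wrist'); c=eyes.calibration('wrist')
cv2.imwrite('pics/w6.png',p[:,:,::-1])
for m in blobs(masks(p)['brass'],800): print(m.sum(),rect(c,m,.008))
E
```

```text
t: 14.35
eef_pos: [0.4373, -0.1367, 0.1068]
tool_rot: [0.001, 0.981, 0.192, -0.003]
contact_force: [0.3, -0.0, 0.3]
gripper_width: 0.721
t 14.35 tcp [ 437.3 -136.7  106.8] q7 -1.13 w 0.721
 turn [ 0.04  0.34 -0.39] | shift before turn [ 5.1 -4.1 -3.3] | after turn [ 5.2 -4.  -3.2]
4221 [ 439.7 -129.3   72.5   46.8   22.2]
```

View pics/w6.png

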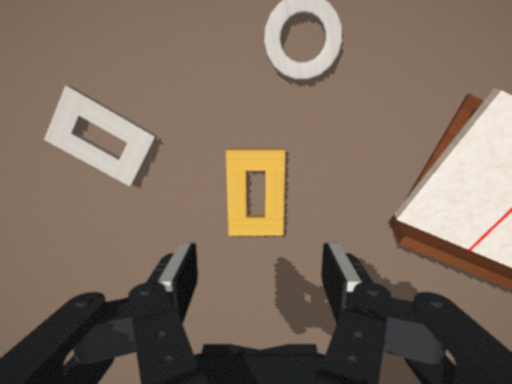

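The big frame is at (256,193), which is (439.8, -130) mm with yaw 22.2°, square to the jaws. The board is off to the right at (470,190). Grasping.

```bash
python3 -m crank '[{"jaw":72,"x":4,"y":-5,"z":45,"ax":0,"ay":0.2,"az":-0.3},{"jaw":72,"x":0,"y":0,"z":45,"ax":0,"ay":0,"az":0},{"jaw":72,"x":0,"y":0,"z":14,"ax":0,"ay":0,"az":0},{"jaw":72,"x":0,"y":0,"z":0,"ax":0,"ay":0,"az":0},{"jaw":72,"x":0,"y":0,"z":0,"ax":0,"ay":0,"az":0}]'
python3 -c "
from h import *
go([439.8,-130,-2],112.3)"
```

```text
t: 15.02
eef_pos: [0.4413, -0.1263, 0.0048]
tool_rot: [0.001, 0.98, 0.198, 0.001]
contact_force: [0.7, 0.1, 0.4]
gripper_width: 0.72
t 15.03 tcp [ 441.3 -126.3    4.8] q7 -1.21 w 0.720
 turn [ 0.08 -0.08  0.57] | shift before turn [-2.8  2.8  6.8] | after turn [-2.8  2.8  6.8]
```

```bash
python3 -m crank '[{"jaw":72,"x":-2.8,"y":2.8,"z":5,"ax":0,"ay":0,"az":0.5},{"jaw":72,"x":0,"y":0,"z":0,"ax":0,"ay":0,"az":0},{"jaw":72,"x":0,"y":0,"z":0,"ax":0,"ay":0,"az":0},{"jaw":72,"x":0,"y":0,"z":0,"ax":0,"ay":0,"az":0}]'
python3 -c "
from h import *
go([439.8,-130,-2],112.3)"
```

```text
t: 15.52
eef_pos: [0.4389, -0.1302, -0.0012]
tool_rot: [0.0, 0.981, 0.194, 0.0]
contact_force: [0.8, -0.1, 0.4]
gripper_width: 0.719
t 15.53 tcp [ 438.9 -130.2   -1.2] q7 -1.22 w 0.719
 turn [0.03 0.   0.04] | shift before turn [1.  0.1 0.8] | after turn [1.  0.1 0.8]
```

```bash
python3 -m crank '[{"jaw":72,"x":1,"y":0,"z":0.5,"ax":0,"ay":0,"az":0},{"jaw":25,"x":0,"y":0,"z":0,"ax":0,"ay":0,"az":0},{"jaw":25,"x":0,"y":0,"z":0,"ax":0,"ay":0,"az":0},{"jaw":25,"x":0,"y":0,"z":0,"ax":0,"ay":0,"az":0},{"jaw":25,"x":0,"y":0,"z":0,"ax":0,"ay":0,"az":0},{"jaw":25,"x":0,"y":0,"z":0,"ax":0,"ay":0,"az":0}]' 60
python3 -m crank '[{"jaw":25,"x":0,"y":0,"z":-20,"ax":0,"ay":0,"az":0},{"jaw":25,"x":0,"y":0,"z":-50,"ax":0,"ay":0,"az":0},{"jaw":25,"x":0,"y":0,"z":-50,"ax":0,"ay":0,"az":0},{"jaw":25,"x":0,"y":0,"z":0,"ax":0,"ay":0,"az":0}]'
python3 - <<'E'
from h import *
# deck from top0: plane, line, outline (board free in this picture)
f=np.load('top0.npz'); M=masks(f['p']); bs=[m for m in blobs(M['white'],900) if 330<np.nonzero(m)[1].mean()<400]
m=bs[0]|bs[1]; P=cloud(f,f['d'],m)*1000; c=P.mean(0); w=np.linalg.svd(P-c,full_matrices=False)[2]; print('plane n',w[2],'c',c)
# red line: redder relative pixels within board hull, intersect rays with board plane
hull=cv2.fillConvexPoly(np.zeros(m.shape,np.uint8),cv2.convexHull(np.argwhere(m)[:,::-1].astype(np.int32)),1)>0
p=f['p'].astype(int); r=hull&(p[...,0]-p[...,1]>50); Q=cloud(f,f['d'],r)*1000; print(len(Q)); print('red',Q.mean(0),np.polyfit(Q[:,0],Q[:,1],1))
k=cv2.findContours(hull.astype(np.uint8),0,cv2.CHAIN_APPROX_NONE)[0][0].reshape(-1,2)
hm=np.zeros_like(hull); hm[k[:,1],k[:,0]]=1; B=cloud(f,f['d'],hm)*1000
print('board contour extent',B.min(0),B.max(0)); print(cv2.minAreaRect(B[:,:2].astype(np.float32)))
go([518,-315,130],90)
E
```

```text
t: 16.27
eef_pos: [0.4401, -0.1299, -0.0013]
tool_rot: [0.0, 0.981, 0.194, 0.0]
contact_force: [-1.6, -0.0, 7.3]
gripper_width: 0.515
t: 16.77
eef_pos: [0.4422, -0.1303, 0.1214]
tool_rot: [0.002, 0.981, 0.194, 0.003]
contact_force: [0.8, -0.7, -1.8]
gripper_width: 0.518
plane n [ 0.25414202  0.00546612 -0.96715146] c [ 518.00201626 -314.48921175   27.8620332 ]
68
red [ 521.35676443 -314.55037394   29.0965845 ] [-7.70734185e-03 -3.10532099e+02]
board contour extent [ 464.3004795  -401.04645786   -4.99757283] [ 574.69793698 -242.93547306   47.05613923]
((520.615234375, -321.9056701660156), (156.7405548095703, 110.91267395019531), 88.99949645996094)
t 16.77 tcp [ 442.2 -130.3  121.4] q7 -1.13 w 0.518
 turn [ 0.2  -0.36 22.33] | shift before turn [ -0.  199.7  -7.7] | after turn [ 75.8 184.7  -8.6]
```

```bash
python3 -m crank '[{"jaw":25,"x":0,"y":0,"z":-10,"ax":0,"ay":0,"az":7.5},{"jaw":25,"x":0,"y":0,"z":-10,"ax":0,"ay":0,"az":7.5},{"jaw":25,"x":0,"y":0,"z":0,"ax":0,"ay":0,"az":7.4},{"jaw":25,"x":0,"y":46,"z":0,"ax":0,"ay":0,"az":0},{"jaw":25,"x":0,"y":46,"z":0,"ax":0,"ay":0,"az":0},{"jaw":25,"x":0,"y":46,"z":0,"ax":0,"ay":0,"az":0},{"jaw":25,"x":0,"y":47,"z":0,"ax":0,"ay":0,"az":0},{"jaw":25,"x":0,"y":0,"z":0,"ax":0,"ay":0,"az":0},{"jaw":25,"x":0,"y":0,"z":0,"ax":0,"ay":0,"az":0},{"jaw":25,"x":0,"y":0,"z":0,"ax":0,"ay":0,"az":0}]'
python3 - <<'E'
from h import *
go([465,-314.5,130],90)
c=eyes.calibration('wrist'); p,d=eyes.read_camera('wrist')
cv2.imwrite('pics/w7.png',p[:,:,::-1]); np.savez('w7.npz',p=p,d=d,**c)
M=masks(p)
for m in blobs(M['white'],2000)+blobs(M['red'],80):
    P=cloud(c,d,m)*1000; u=P.mean(0); w=np.linalg.svd(P-u,full_matrices=False)[2]; print(m.sum(),'c',u.round(1),'n',w[2].round(4),'dir',w[0].round(4),'xr',P.min(0).round(1),P.max(0).round(1))
E
```

```text
t: 18.02
eef_pos: [0.4395, -0.313, 0.1376]
tool_rot: [-0.0, 1.0, 0.001, -0.001]
contact_force: [0.4, -0.4, -0.8]
gripper_width: 0.514
t 18.02 tcp [ 439.5 -313.   137.6] q7 -1.10 w 0.514
 turn [-0.04  0.07  0.07] | shift before turn [25.5  1.5  7.6] | after turn [25.5  1.5  7.6]
13026 c [ 523.4 -280.1   28.9] n [-0.2541  0.0348  0.9666] dir [-0.9668  0.0176 -0.2548] xr [ 463.2 -314.9   -2.3] [ 581.4 -235.1   43. ]
13005 c [ 522.3 -352.6   29.2] n [ 0.2557 -0.0016 -0.9667] dir [-0.9666  0.0148 -0.2557] xr [ 462.  -400.4   -1.9] [ 579.9 -317.9   44.2]
501 c [ 522.5 -316.4   29.3] n [ 0.0188  0.9997 -0.0147] dir [-0.9671  0.0145 -0.2538] xr [ 463.1 -318.3   -0.5] [ 580.3 -314.6   44. ]
```

View pics/w7.png

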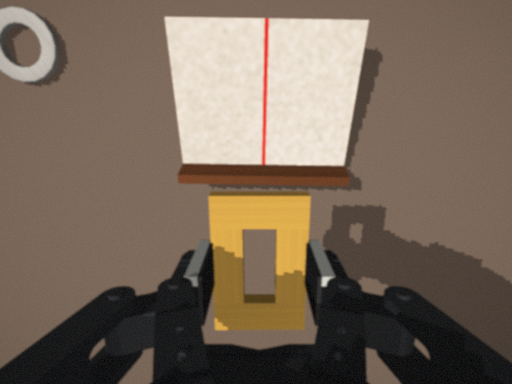

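The frame is held square at (260,260). Ahead of it is the board, with the red line from (267,18) to (264,166) and the backstop at row 175. Measuring the board edges and the held frame from this same picture.

```bash
python3 - <<'E'
from h import *
f=np.load('w7.npz'); p,d=f['p'],f['d']; M=masks(p)
W=[m for m in blobs(M['white'],2000)]; b=cv2.erode((W[0]|W[1]).astype(np.uint8),np.ones((5,5)))>0
P=cloud(f,d,b)*1000; A=np.c_[P[:,:2],np.ones(len(P))]; s=np.linalg.lstsq(A,P[:,2],rcond=None)[0]; print('z=',s,'slope rad',np.arctan(s[0]))
n=np.array([-s[0],-s[1],1]); 
def onplane(uv):
    R,t=f['R'],f['t']; dd=np.array([(uv[0]-f['cx'])/f['fx'],(uv[1]-f['cy'])/f['fy'],1])@R; o=-R.T@t*1000
    return o+dd*((s[2]-n@o)/(n@dd))
for r in blobs(M['red'],80):
    v,u=np.nonzero(r); e=np.polyfit(v,u,1)
    for vv in (v.min()-.5,v.max()+.5): print('line end',vv,onplane((np.polyval(e,vv),vv)).round(1))
# board lower corners from white mask
for vv in (160,30):
    uu=np.nonzero((W[0]|W[1])[vv])[0]; print(vv,uu.min(),uu.max(),onplane((uu.min()-.5,vv)).round(1),onplane((uu.max()+.5,vv)).round(1))
m=max(blobs(M['brass'],2000),key=np.sum); B=cloud(f,d,cv2.erode(m.astype(np.uint8),np.ones((3,3)))>0)*1000
print('frame cloud',np.median(B,0).round(1),np.percentile(B,[1,99],axis=0).round(1))
top=B[B[:,2]>np.percentile(B[:,2],30)]; zt=np.median(top[:,2]); A=np.c_[top[:,:2],np.ones(len(top))]; print('top z',zt,np.linalg.lstsq(A,top[:,2],rcond=None)[0])
print('rect at top',rect(f,m,zt/1000))
E
```

```text
z= [ 2.66528084e-01 -4.10119588e-03 -1.11392527e+02] slope rad 0.2604730054719167
line end 16.5 [ 570.2 -317.1   41.9]
line end 164.5 [ 462.6 -315.5   13.2]
160 182 344 [ 466.7 -244.9   14. ] [ 466.9 -385.9   14.6]
30 166 367 [ 562.5 -246.8   39.5] [ 562.3 -387.6   40.1]
frame cloud [ 444.5 -312.2  146.1] [[ 402.5 -334.2  142.8]
 [ 473.3 -290.3  147.5]]
top z 146.34670632190674 [4.20536667e-04 6.18353523e-04 1.46421165e+02]
rect at top [ 438.2 -312.2   73.3   46.1    0. ]
```

```bash
cat >> h.py <<'E'
Rd=Ro.from_euler('z',-0.9,degrees=True)*Ro.from_euler('y',-0.26); O=np.array([463.5,-315.5,13.7])
def deck(x,y,z): go(O+Rd.apply([x,y,z]),90,Rd)
def where():
    o=readout.get_obs(); print('deck xyz of tcp',Rd.inv().apply(o['eef_pos']*1000-O).round(2),'force deck',Rd.inv().apply(o['contact_force']).round(1),'w %.3f t %.2f'%(o['gripper_width'],o['t']))
E
python3 -c "
from h import *
deck(44,0,40)"
```

```text
t 18.07 tcp [ 439.6 -313.2  137.9] q7 -1.10 w 0.511
 turn [-0.15 14.95  0.97] | shift before turn [56.1  3.  74.1] | after turn [35.2  2.  86.1]
```

```bash
python3 -m crank '[{"jaw":25,"x":0,"y":0,"z":0,"ax":-0.1,"ay":7.5,"az":0.5},{"jaw":25,"x":0,"y":0,"z":0,"ax":0,"ay":7.5,"az":0.5},{"jaw":25,"x":20,"y":2,"z":25,"ax":0,"ay":0,"az":0},{"jaw":25,"x":15,"y":0,"z":35,"ax":0,"ay":0,"az":0},{"jaw":25,"x":0,"y":0,"z":25,"ax":0,"ay":0,"az":0},{"jaw":25,"x":0,"y":0,"z":0,"ax":0,"ay":0,"az":0},{"jaw":25,"x":0,"y":0,"z":0,"ax":0,"ay":0,"az":0},{"jaw":25,"x":0,"y":0,"z":0,"ax":0,"ay":0,"az":0}]'
python3 -c "
from h import *
where();deck(42,0,4)"
```

```text
t: 19.08
eef_pos: [0.4955, -0.3182, 0.0665]
tool_rot: [0.002, 0.991, -0.009, 0.131]
contact_force: [0.3, 0.3, -1.5]
gripper_width: 0.515
deck xyz of tcp [44.56 -2.17 42.76] force deck [-0.1  0.3 -1.5] w 0.515 t 19.07
t 19.07 tcp [ 495.5 -318.2   66.5] q7 -0.94 w 0.515
 turn [ 0.1  -0.18 -0.14] | shift before turn [-2.7 -2.2 38.7] | after turn [-2.6 -2.2 38.8]
```

```bash
sed -i 's/O=np.array(\[463.5,-315.5,13.7\])/O=np.array([464.3,-316.2,14.0])/' h.py; python3 -m crank '[{"jaw":25,"x":-1.5,"y":-1.3,"z":20,"ax":0.1,"ay":-0.1,"az":-0.1},{"jaw":25,"x":0,"y":0,"z":15,"ax":0,"ay":0,"az":0},{"jaw":25,"x":0,"y":0,"z":2,"ax":0,"ay":0,"az":0},{"jaw":25,"x":0,"y":0,"z":0,"ax":0,"ay":0,"az":0},{"jaw":25,"x":0,"y":0,"z":0,"ax":0,"ay":0,"az":0},{"jaw":25,"x":0,"y":0,"z":0,"ax":0,"ay":0,"az":0}]'
python3 - <<'E'
from h import *
where();deck(42,0,0)
p,d=eyes.read_camera('wrist'); c=eyes.calibration('wrist')
cv2.imwrite('pics/w8.png',p[:,:,::-1])
E
```

```text
t: 19.82
eef_pos: [0.5035, -0.3168, 0.0295]
tool_rot: [0.001, 0.991, -0.008, 0.13]
contact_force: [-0.0, -0.6, -2.6]
gripper_width: 0.513
deck xyz of tcp [4.19e+01 1.00e-02 4.87e+00] force deck [-0.7 -0.6 -2.5] w 0.513 t 19.82
t 19.82 tcp [ 503.5 -316.8   29.5] q7 -0.94 w 0.513
 turn [-0.04 -0.03 -0.05] | shift before turn [0.1 0.  4.9] | after turn [0.1 0.  4.9]
```

View pics/w8.png

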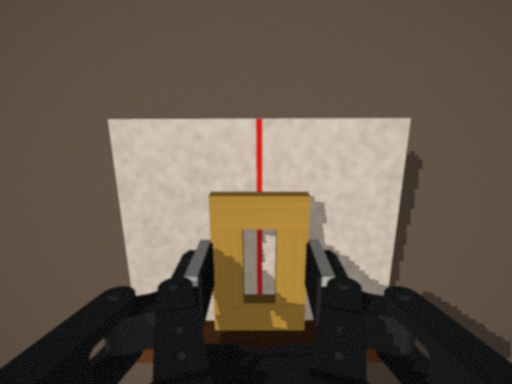

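The red line (259,120 to 261,295) runs through the middle of the frame's slot, between columns 244 and 276. Alignment is good, so I'm lowering to contact.

```bash
python3 -m crank '[{"jaw":25,"x":0,"y":0,"z":3,"ax":0,"ay":0,"az":0},{"jaw":25,"x":0,"y":0,"z":1.5,"ax":0,"ay":0,"az":0},{"jaw":25,"x":0,"y":0,"z":0,"ax":0,"ay":0,"az":0},{"jaw":25,"x":0,"y":0,"z":0,"ax":0,"ay":0,"az":0}]'
python3 -c "
from h import *
where()"
python3 -m crank '[{"jaw":25,"x":0,"y":0,"z":1,"ax":0,"ay":0,"az":0},{"jaw":25,"x":0,"y":0,"z":0,"ax":0,"ay":0,"az":0},{"jaw":25,"x":0,"y":0,"z":0,"ax":0,"ay":0,"az":0}]'
python3 -c "
from h import *
where()"
```

```text
t: 20.38
eef_pos: [0.5045, -0.3166, 0.0247]
tool_rot: [0.0, 0.992, -0.008, 0.13]
contact_force: [0.2, 0.5, -1.8]
gripper_width: 0.513
deck xyz of tcp [ 4.162e+01  2.800e-01 -3.000e-02] force deck [-0.3  0.5 -1.8] w 0.513 t 20.38
t: 20.75
eef_pos: [0.5049, -0.3167, 0.0238]
tool_rot: [0.0, 0.992, -0.008, 0.13]
contact_force: [0.1, 0.0, -0.7]
gripper_width: 0.517
deck xyz of tcp [41.75  0.18 -0.92] force deck [-0.1  0.  -0.7] w 0.517 t 20.75
```

```bash
python3 -m crank '[{"jaw":25,"x":-2.5,"y":0,"z":0,"ax":0,"ay":0,"az":0},{"jaw":25,"x":-1.5,"y":0,"z":0,"ax":0,"ay":0,"az":0},{"jaw":25,"x":0,"y":0,"z":0,"ax":0,"ay":0,"az":0},{"jaw":25,"x":0,"y":0,"z":0,"ax":0,"ay":0,"az":0}]'
python3 -c "
from h import *
where()"
python3 -m crank '[{"jaw":25,"x":-1,"y":0,"z":0,"ax":0,"ay":0,"az":0},{"jaw":25,"x":0,"y":0,"z":0,"ax":0,"ay":0,"az":0},{"jaw":25,"x":0,"y":0,"z":0,"ax":0,"ay":0,"az":0}]'
python3 -c "
from h import *
where()"
```

```text
t: 21.25
eef_pos: [0.5007, -0.3166, 0.0227]
tool_rot: [0.0, 0.992, -0.008, 0.129]
contact_force: [-0.4, -0.1, 0.9]
gripper_width: 0.514
deck xyz of tcp [37.42  0.19 -0.97] force deck [-0.1 -0.1  1. ] w 0.514 t 21.25
t: 21.62
eef_pos: [0.5005, -0.3166, 0.0226]
tool_rot: [0.001, 0.991, -0.008, 0.13]
contact_force: [1.6, 0.0, -0.7]
gripper_width: 0.512
deck xyz of tcp [37.17  0.22 -0.94] force deck [ 1.4  0.1 -1. ] w 0.512 t 21.62
```

```bash
python3 -m crank '[{"jaw":25,"x":-1,"y":0,"z":0.4,"ax":0,"ay":0,"az":0},{"jaw":25,"x":0,"y":0,"z":0,"ax":0,"ay":0,"az":0},{"jaw":25,"x":0,"y":0,"z":0,"ax":0,"ay":0,"az":0}]'
python3 -c "
from h import *
where()"
python3 -m crank '[{"jaw":25,"x":-0.7,"y":0,"z":0.3,"ax":0,"ay":0,"az":0},{"jaw":25,"x":0,"y":0,"z":0,"ax":0,"ay":0,"az":0},{"jaw":25,"x":0,"y":0,"z":0,"ax":0,"ay":0,"az":0}]'
python3 -c "
from h import *
where()"
```

```text
t: 22.0
eef_pos: [0.5005, -0.3166, 0.0226]
tool_rot: [0.001, 0.991, -0.008, 0.131]
contact_force: [4.0, 1.2, 6.3]
gripper_width: 0.517
deck xyz of tcp [37.17  0.19 -0.98] force deck [5.5 1.2 5.1] w 0.517 t 22.00
t: 22.38
eef_pos: [0.5005, -0.3166, 0.0226]
tool_rot: [0.001, 0.991, -0.008, 0.131]
contact_force: [3.7, 2.3, 7.2]
gripper_width: 0.518
deck xyz of tcp [37.15  0.21 -1.02] force deck [5.4 2.4 6.1] w 0.518 t 22.38
```

Both contacts are felt, about 5 N against the backstop and 6 N on the board. Releasing.

```bash
python3 -m crank '[{"jaw":66,"x":0,"y":0,"z":0,"ax":0,"ay":0,"az":0},{"jaw":66,"x":0,"y":0,"z":0,"ax":0,"ay":0,"az":0},{"jaw":66,"x":0.8,"y":0,"z":-1,"ax":0,"ay":0,"az":0},{"jaw":70,"x":0,"y":0,"z":-20,"ax":0,"ay":0,"az":0},{"jaw":70,"x":0,"y":0,"z":-50,"ax":0,"ay":0,"az":0},{"jaw":70,"x":-30,"y":0,"z":-50,"ax":0,"ay":0,"az":0},{"jaw":70,"x":-30,"y":0,"z":0,"ax":0,"ay":0,"az":0},{"jaw":70,"x":0,"y":0,"z":0,"ax":0,"ay":0,"az":0},{"jaw":70,"x":0,"y":0,"z":0,"ax":0,"ay":0,"az":0}]'
python3 - <<'E'
from h import *
go([552,127.8,110],146)
c=eyes.calibration('wrist'); p,d=eyes.read_camera('wrist')
cv2.imwrite('pics/w9.png',p[:,:,::-1]);np.savez('w9.npz',p=p,d=d,**c)
m=max(blobs(masks(p)['brass'],800),key=np.sum);P=cloud(c,d,cv2.erode(m.astype(np.uint8),np.ones((5,5)))>0)*1000
print(Rd.inv().apply(P-O).mean(0).round(2)); w=np.linalg.svd(P-P.mean(0),full_matrices=False)[2]; print(Rd.inv().apply(w).round(4))
E
```

```text
t: 23.5
eef_pos: [0.4106, -0.3152, 0.123]
tool_rot: [0.0, 0.992, -0.008, 0.13]
contact_force: [1.1, 0.5, 0.9]
gripper_width: 0.697
t 23.50 tcp [ 410.6 -315.2  123. ] q7 -0.81 w 0.697
 turn [  7.32 -13.69 -56.61] | shift before turn [ 126.1 -445.3   47.7] | after turn [ 446.4 -130.5   13. ]
[35.14  0.62  7.75]
[[-1.     -0.0034 -0.0012]
 [-0.0034  1.      0.0024]
 [ 0.0012  0.0024 -1.    ]]
```

View pics/w9.png

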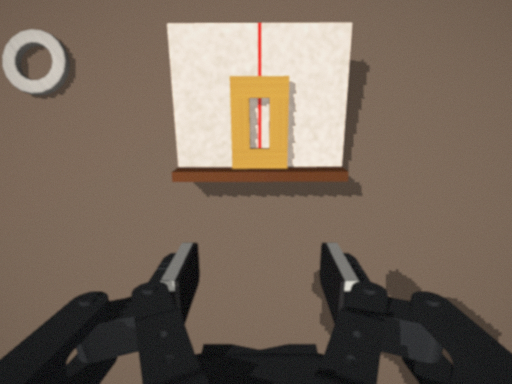

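The big frame lies flat on the board at (260,122), centred on the line, with its lower edge on the backstop at row 168. Next is the small frame.

```bash
python3 -m crank '[{"jaw":60,"x":0,"y":0,"z":0,"ax":1.22,"ay":-2.28,"az":-9.43},{"jaw":60,"x":0,"y":0,"z":0,"ax":1.22,"ay":-2.28,"az":-9.43},{"jaw":60,"x":0,"y":0,"z":0,"ax":1.22,"ay":-2.28,"az":-9.43},{"jaw":60,"x":0,"y":0,"z":0,"ax":1.22,"ay":-2.28,"az":-9.43},{"jaw":60,"x":0,"y":0,"z":0,"ax":1.22,"ay":-2.28,"az":-9.43},{"jaw":60,"x":0,"y":0,"z":0,"ax":1.22,"ay":-2.28,"az":-9.43},{"jaw":60,"x":0,"y":0,"z":0,"ax":0,"ay":0,"az":0}]'
python3 -m crank '[{"jaw":60,"x":55.8,"y":-16.3,"z":1.6,"ax":0,"ay":0,"az":0},{"jaw":60,"x":55.8,"y":-16.3,"z":1.6,"ax":0,"ay":0,"az":0},{"jaw":60,"x":55.8,"y":-16.3,"z":1.6,"ax":0,"ay":0,"az":0},{"jaw":60,"x":55.8,"y":-16.3,"z":1.6,"ax":0,"ay":0,"az":0},{"jaw":60,"x":55.8,"y":-16.3,"z":1.6,"ax":0,"ay":0,"az":0},{"jaw":60,"x":55.8,"y":-16.3,"z":1.6,"ax":0,"ay":0,"az":0},{"jaw":60,"x":55.8,"y":-16.3,"z":1.6,"ax":0,"ay":0,"az":0},{"jaw":60,"x":55.8,"y":-16.3,"z":1.6,"ax":0,"ay":0,"az":0},{"jaw":60,"x":0,"y":0,"z":0,"ax":0,"ay":0,"az":0},{"jaw":60,"x":0,"y":0,"z":0,"ax":0,"ay":0,"az":0},{"jaw":60,"x":0,"y":0,"z":0,"ax":0,"ay":0,"az":0}]'
python3 - <<'E'
from h import *
go([552,127.8,20],146)
c=eyes.calibration('wrist'); p,d=eyes.read_camera('wrist')
cv2.imwrite('pics/w10.png',p[:,:,::-1])
for m in blobs(masks(p)['brass'],800): print(m.sum(),rect(c,m,.008))
E
```

```text
t: 24.42
eef_pos: [0.412, -0.3143, 0.1228]
tool_rot: [-0.0, 0.883, 0.47, 0.001]
contact_force: [-0.0, -0.5, 0.4]
gripper_width: 0.601
t: 25.8
eef_pos: [0.5517, 0.1257, 0.11]
tool_rot: [0.0, 0.884, 0.468, -0.001]
contact_force: [-0.1, -0.5, -0.9]
gripper_width: 0.601
t 25.80 tcp [551.7 125.7 110. ] q7 -1.17 w 0.601
 turn [ 0.    0.07 -0.23] | shift before turn [ 2.  -0.9 90. ] | after turn [ 1.9 -0.9 90. ]
2299 [550.9 128.3  55.2  34.3  56.3]
```

```bash
python3 -m crank '[{"jaw":60,"x":2,"y":-1,"z":45,"ax":0,"ay":0,"az":-0.5},{"jaw":60,"x":0,"y":0,"z":45,"ax":0,"ay":0,"az":0},{"jaw":60,"x":0,"y":0,"z":16,"ax":0,"ay":0,"az":0},{"jaw":60,"x":0,"y":0,"z":0,"ax":0,"ay":0,"az":0},{"jaw":60,"x":0,"y":0,"z":0,"ax":0,"ay":0,"az":0},{"jaw":60,"x":0,"y":0,"z":0,"ax":0,"ay":0,"az":0}]'
python3 -c "
from h import *
go([551.5,128.1,-0.5],146.2)"
```

```text
t: 26.6
eef_pos: [0.5534, 0.1302, 0.0058]
tool_rot: [0.0, 0.881, 0.473, 0.001]
contact_force: [-0.2, -0.7, 0.5]
gripper_width: 0.601
t 26.60 tcp [553.4 130.2   5.8] q7 -1.25 w 0.601
 turn [ 0.11 -0.12  0.26] | shift before turn [-2.8 -0.4  6.3] | after turn [-2.8 -0.4  6.3]
```

```bash
python3 -m crank '[{"jaw":60,"x":-2.8,"y":-0.4,"z":6.2,"ax":0,"ay":0,"az":0.3},{"jaw":60,"x":0,"y":0,"z":0,"ax":0,"ay":0,"az":0},{"jaw":60,"x":0,"y":0,"z":0,"ax":0,"ay":0,"az":0},{"jaw":60,"x":0,"y":0,"z":0,"ax":0,"ay":0,"az":0}]'
python3 -c "
from h import *
go([551.5,128.1,-0.5],146.2)"
python3 -m crank '[{"jaw":15,"x":0,"y":0,"z":0,"ax":0,"ay":0,"az":0},{"jaw":15,"x":0,"y":0,"z":0,"ax":0,"ay":0,"az":0},{"jaw":15,"x":0,"y":0,"z":0,"ax":0,"ay":0,"az":0},{"jaw":15,"x":0,"y":0,"z":0,"ax":0,"ay":0,"az":0},{"jaw":15,"x":0,"y":0,"z":0,"ax":0,"ay":0,"az":0}]' 50
```

```text
t: 27.1
eef_pos: [0.5504, 0.1279, -0.0019]
tool_rot: [0.0, 0.882, 0.471, 0.0]
contact_force: [0.2, -0.3, 0.0]
gripper_width: 0.601
t 27.10 tcp [550.4 127.9  -1.9] q7 -1.25 w 0.601
 turn [ 0.   -0.   -0.02] | shift before turn [ 0.8  0.8 -1.4] | after turn [ 0.8  0.8 -1.4]
t: 27.72
eef_pos: [0.5515, 0.1283, -0.0004]
tool_rot: [0.0, 0.882, 0.471, 0.001]
contact_force: [-1.6, -0.7, 11.9]
gripper_width: 0.381
```

```bash
python3 -m crank '[{"jaw":15,"x":0,"y":0,"z":-20,"ax":0,"ay":0,"az":0},{"jaw":15,"x":0,"y":0,"z":-55,"ax":0,"ay":0,"az":0},{"jaw":15,"x":0,"y":0,"z":-55,"ax":0,"ay":0,"az":0},{"jaw":15,"x":0,"y":0,"z":0,"ax":0,"ay":0,"az":0},{"jaw":15,"x":0,"y":0,"z":0,"ax":0,"ay":0,"az":0}]'
python3 -c "
from h import *
go([440,-316,140],90)"
```

```text
t: 28.35
eef_pos: [0.55, 0.1275, 0.1283]
tool_rot: [0.0, 0.882, 0.471, -0.0]
contact_force: [0.1, 1.0, -1.7]
gripper_width: 0.375
t 28.35 tcp [550.  127.5 128.3] q7 -1.15 w 0.375
 turn [2.000e-02 1.000e-02 5.617e+01] | shift before turn [-429.6  155.6  -11.6] | after turn [-110.   443.5  -11.7]
```

```bash
python3 -m crank '[{"jaw":15,"x":-53.7,"y":19.4,"z":-1.5,"ax":0,"ay":0,"az":0},{"jaw":15,"x":-53.7,"y":19.4,"z":-1.5,"ax":0,"ay":0,"az":0},{"jaw":15,"x":-53.7,"y":19.4,"z":-1.5,"ax":0,"ay":0,"az":0},{"jaw":15,"x":-53.7,"y":19.4,"z":-1.5,"ax":0,"ay":0,"az":0},{"jaw":15,"x":-53.7,"y":19.4,"z":-1.5,"ax":0,"ay":0,"az":0},{"jaw":15,"x":-53.7,"y":19.4,"z":-1.5,"ax":0,"ay":0,"az":0},{"jaw":15,"x":-53.7,"y":19.4,"z":-1.5,"ax":0,"ay":0,"az":0},{"jaw":15,"x":-53.7,"y":19.4,"z":-1.5,"ax":0,"ay":0,"az":0}]'
python3 -m crank '[{"jaw":15,"x":0,"y":0,"z":0,"ax":0,"ay":0,"az":9.36},{"jaw":15,"x":0,"y":0,"z":0,"ax":0,"ay":0,"az":9.36},{"jaw":15,"x":0,"y":0,"z":0,"ax":0,"ay":0,"az":9.36},{"jaw":15,"x":0,"y":0,"z":0,"ax":0,"ay":0,"az":9.36},{"jaw":15,"x":0,"y":0,"z":0,"ax":0,"ay":0,"az":9.36},{"jaw":15,"x":0,"y":0,"z":0,"ax":0,"ay":0,"az":9.36},{"jaw":15,"x":0,"y":0,"z":0,"ax":0,"ay":0,"az":0},{"jaw":15,"x":0,"y":0,"z":0,"ax":0,"ay":0,"az":0},{"jaw":15,"x":0,"y":0,"z":0,"ax":0,"ay":0,"az":0}]'
python3 - <<'E'
from h import *
deck(33,0,50)
c=eyes.calibration('wrist'); p,d=eyes.read_camera('wrist'); np.savez('w11.npz',p=p,d=d,**c)
cv2.imwrite('pics/w11.png',p[:,:,::-1])
for m in blobs(masks(p)['brass'],800): P=cloud(c,d,m)*1000; z=np.percentile(P[:,2],70); print(m.sum(),z,rect(c,m,z/1000))
E
```

```text
t: 29.35
eef_pos: [0.4383, -0.3165, 0.1385]
tool_rot: [-0.001, 0.882, 0.471, -0.001]
contact_force: [1.1, 0.8, -1.8]
gripper_width: 0.379
t: 30.48
eef_pos: [0.4399, -0.3153, 0.1397]
tool_rot: [-0.0, 1.0, 0.001, -0.0]
contact_force: [-0.3, -0.1, -1.4]
gripper_width: 0.378
t 30.48 tcp [ 439.9 -315.3  139.7] q7 -1.12 w 0.378
 turn [-0.16 14.93  1.01] | shift before turn [43.5  1.3 68.9] | after turn [24.3  0.5 77.8]
4201 35.851400362923336 [ 497.  -315.9   69.2   45.2   -1.1]
6053 147.74990542150653 [ 439.6 -314.5   55.8   34.1    0. ]
```

View pics/w11.png

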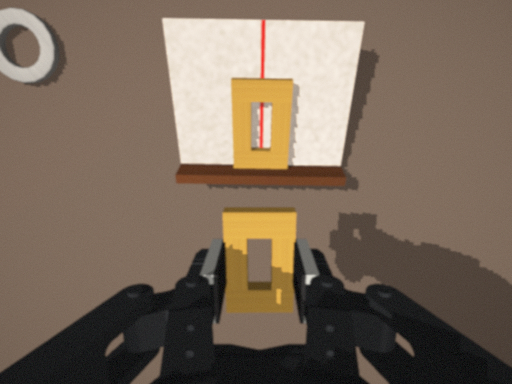

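The small frame is held square at (259,260), and the big frame has stayed put at (262,124). Tilting and approaching.

```bash
python3 -m crank '[{"jaw":15,"x":0,"y":0,"z":0,"ax":-0.1,"ay":7.45,"az":0.5},{"jaw":15,"x":0,"y":0,"z":0,"ax":-0.1,"ay":7.45,"az":0.5},{"jaw":15,"x":15,"y":0.5,"z":20,"ax":0,"ay":0,"az":0},{"jaw":15,"x":10,"y":0,"z":35,"ax":0,"ay":0,"az":0},{"jaw":15,"x":0,"y":0,"z":23,"ax":0,"ay":0,"az":0},{"jaw":15,"x":0,"y":0,"z":0,"ax":0,"ay":0,"az":0},{"jaw":15,"x":0,"y":0,"z":0,"ax":0,"ay":0,"az":0},{"jaw":15,"x":0,"y":0,"z":0,"ax":0,"ay":0,"az":0}]'
python3 -c "
from h import *
where();deck(33,0.2,12)"
```

```text
t: 31.52
eef_pos: [0.4846, -0.3174, 0.0723]
tool_rot: [0.002, 0.991, -0.009, 0.13]
contact_force: [-0.2, 0.8, -0.9]
gripper_width: 0.38
deck xyz of tcp [34.62 -0.85 51.16] force deck [-0.4  0.8 -0.8] w 0.380 t 31.52
t 31.52 tcp [ 484.6 -317.4   72.3] q7 -0.96 w 0.380
 turn [ 0.16 -0.09 -0.08] | shift before turn [-1.7 -1.2 39.2] | after turn [-1.6 -1.1 39.2]
```

```bash
python3 -m crank '[{"jaw":15,"x":-1.4,"y":-1.1,"z":20,"ax":0.1,"ay":-0.1,"az":-0.1},{"jaw":15,"x":0,"y":0,"z":15,"ax":0,"ay":0,"az":0},{"jaw":15,"x":0,"y":0,"z":3.5,"ax":0,"ay":0,"az":0},{"jaw":15,"x":0,"y":0,"z":0,"ax":0,"ay":0,"az":0},{"jaw":15,"x":0,"y":0,"z":0,"ax":0,"ay":0,"az":0},{"jaw":15,"x":0,"y":0,"z":0,"ax":0,"ay":0,"az":0}]'
python3 - <<'E'
from h import *
where();deck(33,0.2,8)
c=eyes.calibration('wrist'); p,d=eyes.read_camera('wrist')
cv2.imwrite('pics/w12.png',cv2.resize(p[100:384,130:390,::-1],None,fx=2,fy=2))
E
```

```text
t: 32.28
eef_pos: [0.493, -0.3161, 0.034]
tool_rot: [0.001, 0.992, -0.008, 0.129]
contact_force: [-0.1, -0.7, -0.7]
gripper_width: 0.38
deck xyz of tcp [32.9   0.59 11.98] force deck [-0.3 -0.7 -0.7] w 0.380 t 32.27
t 32.27 tcp [ 493.  -316.1   34. ] q7 -0.96 w 0.380
 turn [0.02 0.06 0.02] | shift before turn [0.1 0.4 4. ] | after turn [0.1 0.4 4. ]
```

View pics/w12.png

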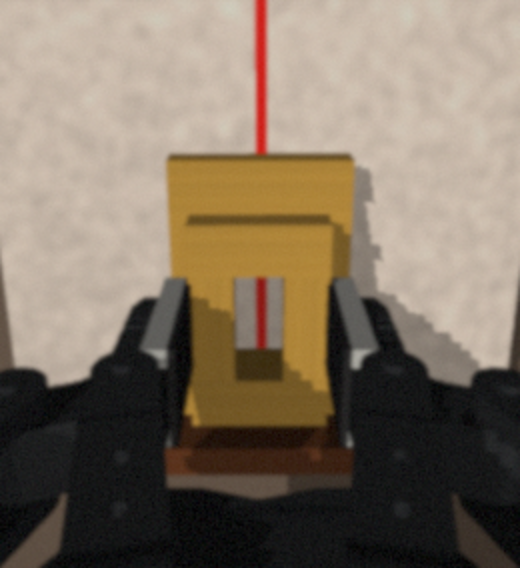

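The small frame's slot (columns 235–284 in the crop) is centred on the line (column 261) to about 0.4 mm. Lowering, then sliding to the backstop.

```bash
python3 -m crank '[{"jaw":15,"x":0,"y":0.4,"z":2.5,"ax":0,"ay":0,"az":0},{"jaw":15,"x":0,"y":0,"z":1,"ax":0,"ay":0,"az":0},{"jaw":15,"x":0,"y":0,"z":0,"ax":0,"ay":0,"az":0},{"jaw":15,"x":0,"y":0,"z":0,"ax":0,"ay":0,"az":0}]'
python3 -c "
from h import *
where()"
python3 -m crank '[{"jaw":15,"x":-2,"y":0,"z":0,"ax":0,"ay":0,"az":0},{"jaw":15,"x":-1.5,"y":0,"z":0,"ax":0,"ay":0,"az":0},{"jaw":15,"x":0,"y":0,"z":0,"ax":0,"ay":0,"az":0},{"jaw":15,"x":0,"y":0,"z":0,"ax":0,"ay":0,"az":0}]'
python3 -c "
from h import *
where()"
```

```text
t: 32.83
eef_pos: [0.4937, -0.3162, 0.0301]
tool_rot: [0.001, 0.992, -0.008, 0.129]
contact_force: [-0.0, 0.7, -1.8]
gripper_width: 0.379
deck xyz of tcp [32.56  0.48  7.98] force deck [-0.5  0.7 -1.7] w 0.379 t 32.83
t: 33.33
eef_pos: [0.4904, -0.3162, 0.0293]
tool_rot: [0.001, 0.992, -0.008, 0.129]
contact_force: [-0.5, 0.2, -1.1]
gripper_width: 0.376
deck xyz of tcp [29.12  0.38  8.09] force deck [-0.8  0.2 -1. ] w 0.376 t 33.33
```

```bash
python3 -m crank '[{"jaw":15,"x":-1,"y":0.2,"z":0,"ax":0,"ay":0,"az":0},{"jaw":15,"x":0,"y":0,"z":0,"ax":0,"ay":0,"az":0},{"jaw":15,"x":0,"y":0,"z":0,"ax":0,"ay":0,"az":0}]'
python3 -c "
from h import *
where()"
python3 -m crank '[{"jaw":15,"x":-1,"y":0,"z":0,"ax":0,"ay":0,"az":0},{"jaw":15,"x":0,"y":0,"z":0,"ax":0,"ay":0,"az":0},{"jaw":15,"x":0,"y":0,"z":0,"ax":0,"ay":0,"az":0}]'
python3 -c "
from h import *
where()"
```

```text
t: 33.7
eef_pos: [0.4894, -0.3164, 0.029]
tool_rot: [0.001, 0.992, -0.008, 0.129]
contact_force: [0.6, 0.7, -2.2]
gripper_width: 0.381
deck xyz of tcp [28.12  0.17  8.07] force deck [-0.   0.7 -2.2] w 0.381 t 33.70
t: 34.08
eef_pos: [0.4886, -0.3164, 0.0288]
tool_rot: [0.001, 0.992, -0.008, 0.129]
contact_force: [0.2, 0.6, -1.9]
gripper_width: 0.379
deck xyz of tcp [27.28  0.2   8.1 ] force deck [-0.3  0.6 -1.9] w 0.379 t 34.08
```

```bash
python3 -m crank '[{"jaw":15,"x":-1,"y":0,"z":0,"ax":0,"ay":0,"az":0},{"jaw":15,"x":0,"y":0,"z":0,"ax":0,"ay":0,"az":0},{"jaw":15,"x":0,"y":0,"z":0,"ax":0,"ay":0,"az":0}]'
python3 -c "
from h import *
where()"
python3 -m crank '[{"jaw":15,"x":-1,"y":0,"z":0.5,"ax":0,"ay":0,"az":0},{"jaw":15,"x":0,"y":0,"z":0,"ax":0,"ay":0,"az":0},{"jaw":15,"x":0,"y":0,"z":0,"ax":0,"ay":0,"az":0}]'
python3 -c "
from h import *
where()"
```

```text
t: 34.45
eef_pos: [0.4885, -0.3164, 0.0289]
tool_rot: [0.001, 0.992, -0.007, 0.13]
contact_force: [4.2, 0.1, -1.9]
gripper_width: 0.374
deck xyz of tcp [27.23  0.2   8.19] force deck [ 3.6  0.1 -2.9] w 0.374 t 34.45
t: 34.83
eef_pos: [0.4886, -0.3164, 0.0288]
tool_rot: [0.001, 0.991, -0.007, 0.13]
contact_force: [5.4, 1.2, 1.2]
gripper_width: 0.376
deck xyz of tcp [27.24  0.19  8.06] force deck [ 5.5  1.3 -0.2] w 0.376 t 34.83
```

```bash
python3 -m crank '[{"jaw":15,"x":0,"y":0,"z":0.8,"ax":0,"ay":0,"az":0},{"jaw":15,"x":0,"y":0,"z":0,"ax":0,"ay":0,"az":0},{"jaw":15,"x":0,"y":0,"z":0,"ax":0,"ay":0,"az":0}]'
python3 -c "
from h import *
where()"
python3 -m crank '[{"jaw":50,"x":0,"y":0,"z":0,"ax":0,"ay":0,"az":0},{"jaw":50,"x":0,"y":0,"z":0,"ax":0,"ay":0,"az":0},{"jaw":54,"x":0.8,"y":0,"z":-1,"ax":0,"ay":0,"az":0},{"jaw":56,"x":0,"y":0,"z":-20,"ax":0,"ay":0,"az":0},{"jaw":60,"x":0,"y":0,"z":-50,"ax":0,"ay":0,"az":0},{"jaw":60,"x":-25,"y":0,"z":-50,"ax":0,"ay":0,"az":0},{"jaw":60,"x":-25,"y":0,"z":0,"ax":0,"ay":0,"az":0},{"jaw":60,"x":0,"y":0,"z":0,"ax":0,"ay":0,"az":0},{"jaw":60,"x":0,"y":0,"z":0,"ax":0,"ay":0,"az":0}]'
python3 - <<'E'
from h import *
c=eyes.calibration('wrist'); p,d=eyes.read_camera('wrist')
cv2.imwrite('pics/w13.png',p[:,:,::-1])
m=max(blobs(masks(p)['brass'],800),key=np.sum);P=Rd.inv().apply(cloud(c,d,cv2.erode(m.astype(np.uint8),np.ones((3,3)))>0)*1000-O)
for lo,hi in((6,10),(13,19)):
    Q=P[(P[:,2]>lo)&(P[:,2]<hi)]; print(len(Q),Q.mean(0).round(2),Q.min(0).round(1),Q.max(0).round(1),np.linalg.svd(Q-Q.mean(0),full_matrices=False)[2][2].round(4))
p,d=eyes.read_camera('top'); c=eyes.calibration('top'); cv2.imwrite('pics/top1.png',p[:,:,::-1])
for m in blobs(masks(p)['brass'],60):
    v,u=np.nonzero(m); print(len(u),(int(u.mean()),int(v.mean())),rect(c,m,.012),np.mean(cloud(c,d,m),0).round(4)*1000)
a=np.load('top0.npz'); print('changed px around steel:',[(n,int((np.abs(a['p'][y-18:y+18,x-20:x+20].astype(int)-p[y-18:y+18,x-20:x+20])>40).any(2).sum())) for n,x,y in(('ring',290,202),('dark',239,153),('frame',247,249))])
E
```

```text
t: 35.2
eef_pos: [0.4886, -0.3164, 0.0286]
tool_rot: [0.002, 0.991, -0.007, 0.13]
contact_force: [2.4, 2.5, 9.7]
gripper_width: 0.38
deck xyz of tcp [27.23  0.15  7.84] force deck [4.8 2.6 8.8] w 0.380 t 35.20
t: 36.33
eef_pos: [0.4089, -0.3151, 0.1314]
tool_rot: [0.001, 0.992, -0.008, 0.129]
contact_force: [0.1, -0.4, 0.8]
gripper_width: 0.6
1712 [48.6   1.09  7.76] [ -1.2 -20.9   6. ] [69.9 22.4  9.9] [-1.e-04 -6.e-04  1.e+00]
2205 [25.95  0.43 15.7 ] [ -1.4 -16.6  13.1] [52.3 17.7 18.1] [-2.0e-04 -2.6e-03  1.0e+00]
92 (467, 77) [ 891.4 -619.7  103.     8.8  -39.4] [ 856.5 -573.5   99.8]
229 (116, 201) [567.1 333.   53.1  52.    1.2] [566.5 333.5  11.7]
452 (366, 222) [ 498.4 -319.9   72.8   47.5   -3.4] [ 496.2 -312.1   34.8]
104 (114, 246) [448.7 336.5  33.7  33.3   1.3] [448.  336.6  11.4]
changed px around steel: [('ring', 0), ('dark', 0), ('frame', 0)]
```

View pics/w13.png

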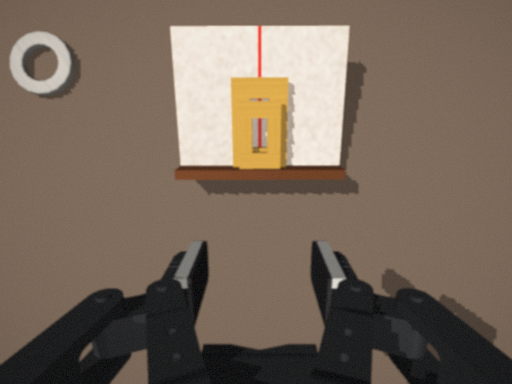

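View pics/top1.png

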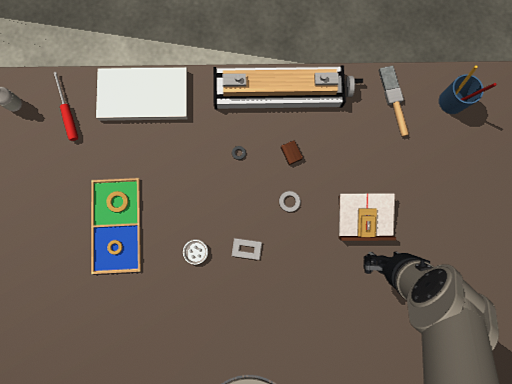

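Both frames are stacked on the line at (260,122), with their lower edges on the backstop at row 167. The rings lie in the green half (116,201) and the blue half (114,246). The steel pieces are unchanged and the gripper is clear.

```bash
python3 -c "
from station import ticket; print(ticket.hand_in())"
```

```text
the job is handed in; nothing more can be done
None
```

I placed all four brass blanks in the order you asked and handed the job in at about 36 s of the 96 s allowed. `hand_in()` gave no verdict.

**Last checks**
- **Rings:** the top camera shows the large ring flat inside the green half and the small ring flat inside the blue half. Each was let go a millimetre or two above the tray floor, at most. The large ring sits about 7 mm off the centre of its half, well inside the rim.
- **Frames:** both lie flat on the slope, with top faces at about 7.8 and 15.7 mm above the board against 8 and 16 expected. The last wrist measurement puts the small frame within about 0.5 mm of the red line and the large one within about 0.6 mm.
- **Backstop:** I pushed each frame against it until I felt about 5 N, and the lower edges of both now line up.
- **Steel pieces:** no pixels changed around any of the three, so they have not moved.
- **Forces:** the highest reading I saw at the wrist was about 12 N.

**Disagreements**
- The first move call was refused because rows must contain every key; nothing moved.
- The cameras and the arm's own position differed by about 1 mm, within the stated calibration, and I corrected for that when placing the frames.
- The top camera's outline of the frame stack looked turned by 3.4° and off the line. I put that down to it treating two stacked, sloping faces as one flat one; the wrist camera's depth data shows the frames straight.

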